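# Test the saw's mushroom stop: press it in, twist it free, re-arm

## Task

Check the emergency stop on the control box: with the fingertips, press its mushroom head straight down until it latches and stays in by itself, and let go. Then push one end of the wing on its top round so that the head twists clockwise (seen from above) and springs back out, let it turn back, and finally press the large round push button beside it right down and release it to re-arm the saw. Push only, without gripping or forcing anything, do not press the small start button, and leave the tools lying around where they are.

Things in the scene. Friction and masses are not known exactly. Their poses are not given: they have to be found in the camera images.
- control_station: Fixed control box with grey sides and a metal top plate, 104 x 264 mm, plate top 55 mm above the work surface. Origin: centre of its underside; x points to its back (away from the robot, turned by its yaw), y along its long side to the left, z up. The mushroom stop is at y = +70 mm on its centre line; the two push buttons are at y = -20 mm and y = -85 mm, either one in either place.
- stop_top (a point): Middle of the top of the mushroom stop's wing, on the stop's vertical axis, 112 mm above the work surface with the head out and 104 mm when latched in. The grey round cap (60 mm diameter, 12 mm thick) carries an upright straight black wing 11 mm thick, 58 mm long and 22 mm tall above the cap's top. The point turns with the cap: its y axis runs along the wing, its x axis across the wing, z up. At rest (not twisted) the wing lies along the box's long side (box y).
- stop_press (a joint): How far the mushroom head is pressed in, m: 0 = fully out, 0.0095 = bottom stop. It springs out with 3 N at 0 rising to 7 N at the bottom, and about 6 N slowly applied carries it past the latch click; pressed beyond about 0.0085 it latches and then stays in by itself at about 0.008.
- stop_twist (a joint): Twist of the cap, rad: 0 = rest, grows clockwise seen from above (the wing's +y end, on the left seen from the robot, moves away from the robot), stop at 0.9. A spring of 0.02 to 0.08 N m turns it back to 0. While latched in, the head is freed at about 0.65 rad and then springs up 8 mm to fully out; it never comes out by pulling.
- reset_button_top (a point): Middle of the top face of the large round push button (34 mm diameter, the re-arm button), 77 mm above the work surface, 10 mm proud of its 50 mm collar; z up.
- reset_button (a joint): How far the large button is pressed, m: 0 = out, 0.006 = fully down; takes up to 5 N and springs back.
- start_button_top (a point): Middle of the top face of the small round push button (20 mm diameter, in a 36 mm collar), the start button, not to be pressed; 77 mm above the work surface; z up.
- start_button (a joint): How far the small start button is pressed, m: 0 = out, 0.006 = fully down; springs back.
- sanding_block: Loose cork sanding block, 42 x 68 x 30 mm, near the box; to be left alone. Origin: centre of its underside.
- tape_1: Loose roll of tape, 98 mm diameter, 25 mm high, near the box; to be left alone. Origin: centre of its underside.
- try_square: Loose small try square, 147 x 120 x 17 mm, behind the box; to be left alone. Origin: centre of its underside.
- block_plane: Loose small plane, 51 x 185 x 69 mm, on the left half; to be left alone. Origin: centre of its underside.
- tack_hammer: Loose tack hammer, 100 x 239 x 24 mm, on the left half; to be left alone. Origin: centre of its underside.
- glue_bottle: Loose glue bottle, 55 mm diameter, 160 mm high, on the left half; to be left alone. Origin: centre of its underside.
- tack_tin: Loose open tin, 55 mm diameter, 21 mm high, on the left half; to be left alone. Origin: centre of its underside.

How it is judged:
On the way, in this order (a step that is already met when the one before it is completed fails the run):
1. the mushroom head is latched in: more than 7 mm down with nothing pressing it (value of joint stop_press above 0.007 m and contact force between each of the arm, the fingers and control_station below 0.3 N), for 0.2 s.
2. the head is being twisted clockwise, more than 0.3 rad, while still latched in (value of joint stop_twist above 0.3 rad and value of joint stop_press above 0.006 m).
3. the head has sprung out again and turned back, with nothing touching it (value of joint stop_press below 0.0015 m and value of joint stop_twist below 0.1 rad and contact force between the fingers and control_station below 0.3 N), for 0.1 s.
4. the large button is pressed more than 4 mm down (value of joint reset_button above 0.004 m), for 0.05 s.
At the end, for the whole second after the job is handed in: The mushroom head was latched in, twisted free and is fully out (within 1.5 mm) and turned back (within 0.1 rad); the large button has been pressed after that and both buttons are out (within 1 mm) (value of joint stop_press below 0.0015 m and value of joint stop_twist below 0.1 rad and value of joint each of reset_button, start_button below 0.001 m); the robot touches nothing.
It fails at once if the small start button is pressed (more than 2 mm) (value of joint start_button above 0.002 m).
It fails at once if the control box or its stop is gripped or forced (more than 30 N between fingers and box or stop) (contact force between the fingers and control_station above 30 N).
It fails at once if a loose thing is lifted or shifted by more than 15 mm (distance of any of sanding_block, tape_1, try_square, block_plane, tack_hammer, glue_bottle, tack_tin from where it was at the start of the episode above 0.015 m).
It also fails if it takes over 48 s, if anything falls off the work surface, if the arm or the gripper's body presses on something with over 40 N, if the wrist force passes 120 N, or if a joint passes its speed limit or range.

## Robot

A 6-joint arm with a two-finger parallel gripper is mounted at the origin on a cart in front of the work surface, level with it; the furniture and walls round the work are solid. World frame = base frame: x ahead of the robot, y to its left, z up, the work surface at z = 0. Lengths are in m, angles in rad, forces in N, time in s.
With the tool pointing down it reaches from about 0.325 to 0.85 m from the base axis. Payload 15.5 kg.
Tool frame: the origin (TCP) lies midway between the tips of the shut fingers; the grasp point (between the pads) lies 19 mm behind it; x points along the fingers, z is the direction in which the jaws open and shut, and the axes are right-handed (so a half turn about x gives the same grasp; the last joint's range is limited). The gripper opens to 91 mm and grips with 3 to 60 N. Pads are 32 mm wide; open, the fingers measure 118 mm over their backs; the gripper's body (76 mm by 178 mm) begins 60 mm behind the grasp point.
Start: joints at [-1.238, 0.494, 1.345, -0, 1.302, -0.096], TCP at [0.259, -0.569, 0.214] pointing down, gripper open.
Joint ranges: [-2.91, 2.91], [-0.82, 2.16], [0.22, 2.67], [-1.22, 4.37], [0.12, 2.79], [-3.08, 3.08]. Speed limits (rad/s): [1.89, 1.89, 2.57, 3.01, 3.01, 3.01].

## Interface

Orientations are given as [roll, pitch, yaw] about the fixed x, y, z axes, in that order (R = Rz(yaw) Ry(pitch) Rx(roll)).
In Python, from bench import ctrl gives the robot as it stands.
- The arm moves only by the tool send_rows, never from a script. Its argument "motion" is a list that holds one entry, the list of rows, each a list of 7 numbers: the shift along the tool's x, y, z in m, then the turn, a rotation vector about the tool's x, y, z in degrees, then the closure, from 0 (fully open) to 1 (shut). In form: [[[x, y, z, ax, ay, az, claw], ...]]. A call has 1 to 8 rows; each row is the pose to reach, as a shift and turn from the pose commanded when the call began, along the tool's axes at that moment; what a row does not reach only later rows make up. A row lasts 1/10 s, in which the tool goes at most 50 mm and 8.59 degrees, less where a joint would pass 70% of its speed; a pose out of reach is approached as far as the arm can. A call with a gripper value outside its range is refused whole. The fingers move at their own pace and stop on an object; the grip force is fixed at half the most. Time passes only in rows, so rows that repeat a pose let the fingers close. It gives the time, the measured TCP pose, the force and the opening at its end, in the units of the state.
- ctrl.state(): the state, without advancing time (a new reading comes with each control period).
- ctrl.capture(name): name is "scene" or "side" or "wrist"; returns a dict with "img" (384x512x3 uint8, blue, green, red), "range_z" (384x512 float32, m along the optical axis (not along the pixel's ray), 0 where there is no reading), "fov_y" (degrees; the focal length in pixels is half the picture's height over the tangent of half this angle, whatever the lens; pixels are square), "cx", "cy" (the principal point, pixels), "world_to_cam" (4x4, takes a point from world to camera coordinates). Camera axes: x right, y down, z forward; pixel columns grow to the right and rows downward; lengths in m; the calibration is good to about 2 mm. A picture is of the moment at which its call begins.
- ctrl.job_done(): hands the job in, once; it reports no verdict.
The state is a dict: "time": time; "joint_positions": joint angles; "qd": joint speeds; "effort": joint torques, N m; "ee_pos": TCP position; "ee_rot": TCP orientation; "contact_force": force on the tool from outside, world axes, zero at the start; "torque": the same for the moment, N m; "finger_gap": finger opening in m.
Only numpy, scipy, OpenCV 4.12 (cv2) and the standard library are available. Lean on these libraries where they do the work, as an engineer would, in place of code of your own. Each camera call takes 0.05 s, during which the arm holds its last target.

## Working session

There is one attempt and no reset: what is moved stays moved. The work goes in short steps, Python scripts to look and compute and a tool call to move; the robot and the scene stay as the last step left them, time stands still between calls to the robot, and variables do not carry over. Pictures are saved under pics/ and viewed, and the job is handed in when it is done.

Besides the shell and the picture viewer there is one more tool, called in YAML: its name, and indented under it one key for each argument. send_rows: Moves the arm, as the interface text tells. Its arguments: {"type":"object","properties":{"motion":{"type":"array","items":{"type":"array","items":{"type":"array","items":{"type":"number"}}}}},"required":["motion"]}

```bash
mkdir -p pics; ls; python3 - <<'E'
from bench import ctrl
import cv2,numpy as np
s=ctrl.state()
for k in s: print(k,np.round(s[k],4))
for n in ("scene","side","wrist"):
    c=ctrl.capture(n); cv2.imwrite(f"pics/{n}0.png",c["img"]); np.savez(f"{n}0.npz",**c)
    print(n,c["fov_y"],c["cx"],c["cy"],np.round(c["world_to_cam"],3).tolist())
E
```

```text
pics
time 0.0
joint_positions [-1.2385  0.4942  1.3462  0.      1.3025 -0.0955]
qd [-0.001   0.0004 -0.0009 -0.0022 -0.0007 -0.0015]
effort [ 1.60000e-03 -8.78819e+01 -3.81843e+01  7.11000e-02  5.34000e-02
 -1.00000e-04]
ee_pos [ 0.2592 -0.5683  0.2133]
ee_rot [3.0439 1.5696 1.9009]
contact_force [-0.2667 -0.6002 -0.7619]
torque [-0.0048 -0.0415 -0.0529]
finger_gap 0.0909
scene 53.72266924508702 251.84183005953724 198.69170188604193 [[-0.724, -0.689, 0.017, 0.35], [-0.458, 0.462, -0.759, 0.342], [0.515, -0.558, -0.65, 0.944], [0.0, 0.0, 0.0, 1.0]]
side 54.43165264238413 251.1010140746211 190.5945522746827 [[0.999, -0.033, 0.007, -0.55], [-0.015, -0.614, -0.789, 0.047], [0.03, 0.789, -0.614, 1.227], [0.0, 0.0, 0.0, 1.0]]
wrist 59.608112778585344 256.21545800057993 197.88325872198814 [[0.415, -0.91, -0.001, -0.623], [-0.874, -0.399, 0.278, -0.031], [-0.253, -0.114, -0.961, 0.392], [0.0, 0.0, 0.0, 1.0]]
```

View pics/scene0.png

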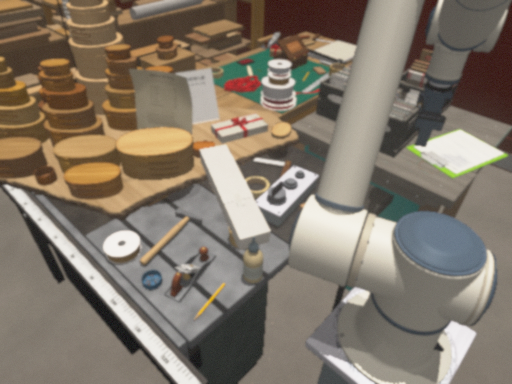

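View pics/side0.png

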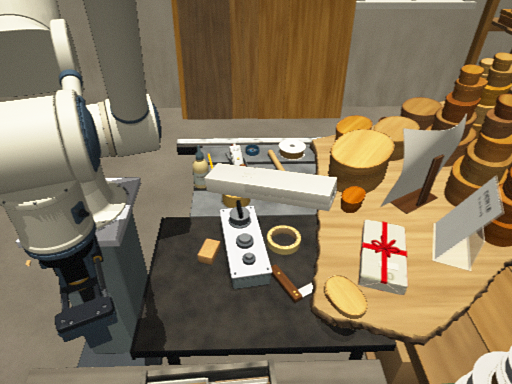

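View pics/wrist0.png

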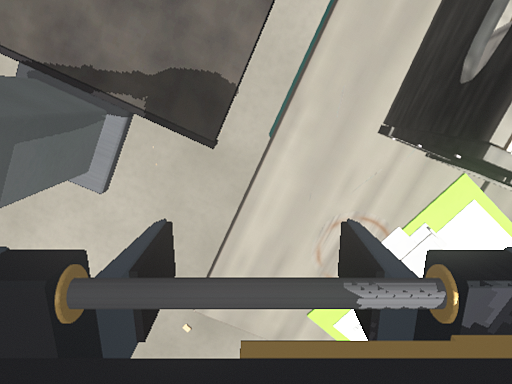

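The side view shows the box from about (225,207) to (270,288), with the stop at (238,212) and buttons at (245,240) and (249,258). A pale beam spans (205,170)-(335,200) close to the stop. Next I'll turn these into 3D positions.

```bash
cat > h.py <<'E'
import numpy as np,cv2
def cloud(c):
    h,w=c["range_z"].shape; f=h/2/np.tan(np.radians(float(c["fov_y"]))/2)
    v,u=np.mgrid[:h,:w]; z=c["range_z"]
    P=np.stack([(u-c["cx"])/f*z,(v-c["cy"])/f*z,z,np.ones_like(z)],-1)
    W=P@np.linalg.inv(c["world_to_cam"]).T
    W[z<=0]=np.nan
    return W[...,:3]
def proj(c,p):
    f=c["range_z"].shape[0]/2/np.tan(np.radians(float(c["fov_y"]))/2)
    q=c["world_to_cam"]@np.append(p,1); return c["cx"]+f*q[0]/q[2],c["cy"]+f*q[1]/q[2]
E
python3 - <<'E'
from h import *
c=dict(np.load("side0.npz")); W=cloud(c)
for n,(u,v) in dict(stop=(238,205),stop2=(238,212),b1=(245,240),b2=(249,258),plate=(237,265),table=(190,290),block=(208,250),tape=(270,240),beamL=(212,175),beamM=(270,185),beamR=(330,190),beamlow=(270,196),c1=(223,208),c2=(254,206),c3=(271,275),c4=(233,280),board=(345,270),white=(240,155),behind=(300,210), bottle=(200,165)).items(): print(n,(u,v),np.round(W[v,u],3))
im=cv2.resize(c["img"][140:310,160:360],None,fx=4,fy=3.5,interpolation=cv2.INTER_CUBIC)
cv2.imwrite("pics/sidecrop.png",cv2.resize(c["img"][145:305,165:355],None,fx=3.7,fy=3.7,interpolation=cv2.INTER_CUBIC))
c=dict(np.load("scene0.npz"))
cv2.imwrite("pics/scenecrop.png",cv2.resize(c["img"][130:330,150:340],None,fx=3,fy=3,interpolation=cv2.INTER_CUBIC))
E
```

```text
stop (238, 205) [ 0.508 -0.147  0.113]
stop2 (238, 212) [ 0.507 -0.154  0.092]
b1 (245, 240) [ 0.525 -0.249  0.076]
b2 (249, 258) [ 0.534 -0.311  0.074]
plate (237, 265) [ 0.503 -0.318  0.055]
table (190, 290) [ 0.381 -0.349 -0.002]
block (208, 250) [ 0.423 -0.24   0.03 ]
tape (270, 240) [ 0.598 -0.2    0.024]
beamL (212, 175) [0.425 0.018 0.101]
beamM (270, 185) [ 0.603 -0.075  0.128]
beamR (330, 190) [ 0.768 -0.131  0.149]
beamlow (270, 196) [ 0.604 -0.086  0.095]
c1 (223, 208) [ 0.458 -0.024 -0.002]
c2 (254, 206) [ 0.559 -0.018 -0.001]
c3 (271, 275) [ 0.594 -0.306 -0.001]
c4 (233, 280) [ 0.493 -0.35   0.036]
board (345, 270) [ 0.766 -0.367  0.086]
white (240, 155) [0.516 0.226 0.042]
behind (300, 210) [ 0.708 -0.044  0.001]
bottle (200, 165) [0.382 0.084 0.095]
```

View pics/sidecrop.png

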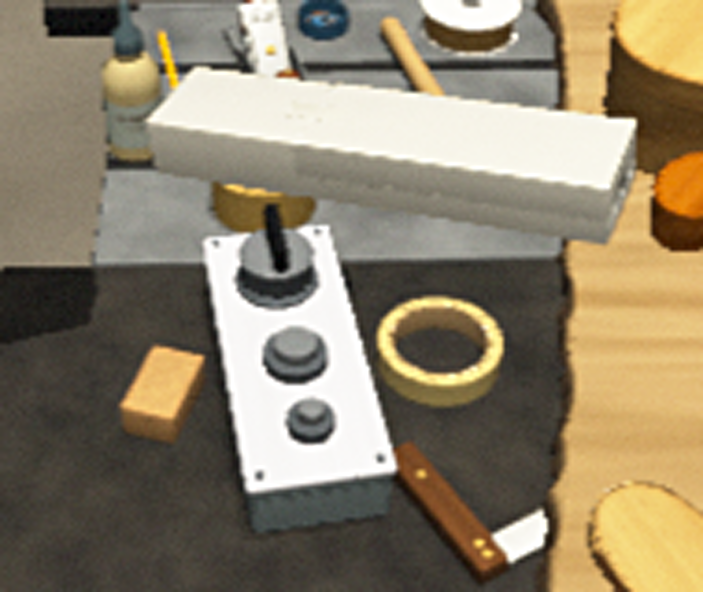

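View pics/scenecrop.png

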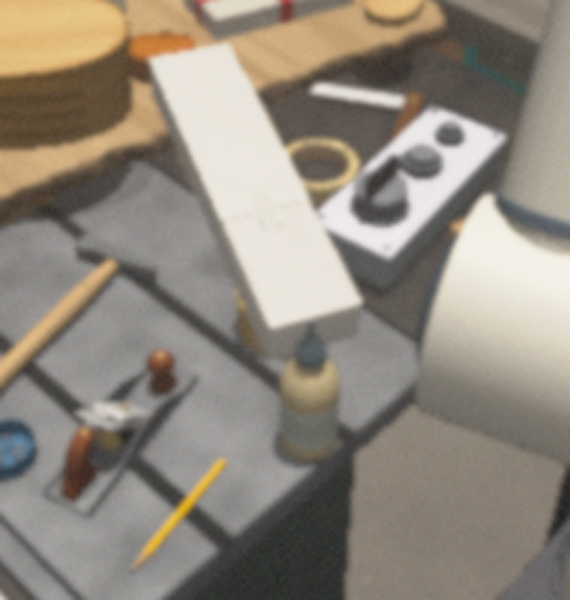

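```bash
python3 - <<'E'
from h import *
for n in ("side0","scene0"):
    c=dict(np.load(n+".npz")); W=cloud(c); hsv=cv2.cvtColor(c["img"],cv2.COLOR_BGR2HSV)
    x,y,z=W[...,0],W[...,1],W[...,2]
    m=(abs(z-.055)<.004)&(x>.42)&(x<.66)&(y>-.4)&(y<-.04)
    pts=W[m][:,:2].astype(np.float32); print(n,"plate",len(pts),[np.round(a,3) for a in cv2.minAreaRect(pts)])
    if n=="scene0": pass
    for lab,zc,cx,cy,r in (("b1",.076,.525,-.246,.03),("b2",.076,.534,-.311,.025),("cap",.09,.507,-.155,.045),("wing",.110,.507,-.155,.04)):
        m=(abs(z-zc)<.004)&(np.hypot(x-cx,y-cy)<r); p=W[m]
        if len(p)>3: print(lab,len(p),p.mean(0).round(4),p.min(0).round(3),p.max(0).round(3),[np.round(a,3) for a in cv2.minAreaRect(p[:,:2].astype(np.float32))])
    # beam
    bm=(z>.08)&(z<.22)&(y>-.2)&(y<.12)&(x>.35)&(x<.85)&(hsv[...,1]<40)&(hsv[...,2]>120)
    k,lab,st,_=cv2.connectedComponentsWithStats(bm.astype(np.uint8)); i=1+np.argmax(st[1:,4]); p=W[lab==i]
    print("beam",st[i],p.min(0).round(3),p.max(0).round(3))
    d=p.mean(0);_,_,V=np.linalg.svd(p-d,full_matrices=False); print(d.round(3),V.round(3)); q=(p-d)@V.T; print(q.min(0).round(3),q.max(0).round(3))
    hull=cv2.convexHull(np.argwhere(lab==i)[:,::-1].astype(np.int32)); ap=cv2.approxPolyDP(hull,3,True)[:,0]
    for u,v in ap: 
        cc=np.array(np.mean(np.argwhere(lab==i),0))[::-1]; uv=np.array([u,v])+ (cc-[u,v])/np.linalg.norm(cc-[u,v])*2; u2,v2=uv.round().astype(int); print((u,v),W[v2,u2].round(3))
E
```

```text
side0 plate 1853 [array([ 0.522, -0.218]), array([0.104, 0.266]), np.float64(8.358)]
b1 96 [ 0.5247 -0.2394  0.0761] [ 0.509 -0.256  0.072] [ 0.539 -0.222  0.08 ] [array([ 0.525, -0.239]), array([0.03 , 0.031]), np.float64(72.722)]
b2 40 [ 0.5345 -0.3037  0.076 ] [ 0.527 -0.311  0.072] [ 0.542 -0.291  0.079] [array([ 0.535, -0.301]), array([0.021, 0.015]), np.float64(88.724)]
cap 137 [ 0.5117 -0.1532  0.0887] [ 0.487 -0.179  0.086] [ 0.539 -0.126  0.094] [array([ 0.513, -0.152]), array([0.052, 0.053]), np.float64(0.105)]
wing 57 [ 0.5121 -0.1526  0.1105] [ 0.505 -0.179  0.106] [ 0.521 -0.124  0.113] [array([ 0.513, -0.151]), array([0.012, 0.056]), np.float64(9.002)]
beam [ 205  163  132   48 3324] [ 0.403 -0.162  0.08 ] [0.796 0.091 0.153]
[ 0.618 -0.058  0.121] [[ 0.892 -0.439  0.109]
 [ 0.404  0.881  0.244]
 [-0.203 -0.173  0.964]]
[-0.228 -0.042 -0.039] [0.176 0.068 0.02 ]
(np.int32(336), np.int32(179)) [ 0.79 -0.08  0.15]
(np.int32(327), np.int32(210)) [ 0.756 -0.155  0.1  ]
(np.int32(209), np.int32(183)) [ 0.422 -0.002  0.083]
(np.int32(205), np.int32(177)) [0.41  0.011 0.098]
(
[... 553 characters left out ...]
]), np.float64(40.394)]
wing 39 [ 0.5093 -0.1433  0.1107] [ 0.502 -0.168  0.107] [ 0.519 -0.116  0.114] [array([ 0.509, -0.142]), array([0.009, 0.054]), np.float64(9.818)]
beam [ 200  145   70   98 3135] [ 0.375 -0.184  0.08 ] [0.791 0.111 0.162]
[ 0.577 -0.012  0.12 ] [[-0.899  0.418 -0.134]
 [-0.426 -0.904  0.036]
 [-0.106  0.089  0.99 ]]
[-0.231 -0.046 -0.07 ] [0.227 0.078 0.074]
(np.int32(268), np.int32(234)) [0.405 0.022 0.094]
(np.int32(239), np.int32(242)) [0.442 0.097 0.09 ]
(np.int32(202), np.int32(161)) [ 0.763 -0.051  0.123]
(np.int32(202), np.int32(149)) [ 0.783 -0.071  0.148]
(np.int32(226), np.int32(146)) [ 0.741 -0.138  0.149]
(np.int32(269), np.int32(229)) [0.41  0.012 0.1  ]
```

```bash
cat >> h.py <<'E'
from scipy.spatial.transform import Rotation as Ro
def rel(s,p,R):
    """shift (tool axes, m) and rotvec deg from state s to world pos p, matrix R"""
    R0=Ro.from_euler('xyz',s["ee_rot"]).as_matrix()
    return (R0.T@(np.array(p)-s["ee_pos"])).round(4), Ro.from_matrix(R0.T@R).as_rotvec(degrees=True).round(2)
def down(yaw):
    """tool x down, tool z (jaw) along world direction yaw"""
    z=np.array([np.cos(yaw),np.sin(yaw),0]); x=np.array([0,0,-1.]); return np.stack([x,np.cross(z,x),z],1)
E
python3 - <<'E'
from h import *
from bench import ctrl
s=ctrl.state(); R0=Ro.from_euler('xyz',s["ee_rot"]).as_matrix(); print(R0.round(3),s["time"])
c=dict(np.load("wrist0.npz")); T=np.linalg.inv(c["world_to_cam"]); print("cam in tool",R0.T@(T[:3,3]-s["ee_pos"]), (R0.T@T[:3,:3]).round(3))
E
```

```text
[[-0.     0.91   0.415]
 [ 0.001  0.415 -0.91 ]
 [-1.     0.    -0.001]] 0.15
cam in tool [-0.17072109  0.07863725 -0.00115131] [[ 0.    -0.278  0.961]
 [-0.    -0.961 -0.278]
 [ 1.    -0.    -0.   ]]
```

```bash
python3 - <<'E'
from h import *
from bench import ctrl
s=ctrl.state()
print(rel(s,[.46,-.22,.27],down(np.radians(8.6-90))))
E
```

```text
(array([-0.0563,  0.3273, -0.2337]), array([15.91, -0.06,  0.  ]))
```

send_rows:
  motion:
    - [[-0.04,0,0,0,0,0,1],[-0.057,0.04,-0.029,2,0,0,1],[-0.057,0.08,-0.058,4,0,0,1],[-0.057,0.12,-0.087,6,0,0,1],[-0.057,0.16,-0.116,8,0,0,1],[-0.057,0.2,-0.145,10,0,0,1],[-0.057,0.24,-0.174,12,0,0,1],[-0.057,0.28,-0.203,14,0,0,1]]

```text
time: 0.95
ee_pos: [0.4304, -0.2659, 0.2709]
ee_rot: [-2.904, 1.571, 1.99]
contact_force: [1.0, -1.0, 0.6]
finger_gap: 0.0303
```

```bash
python3 - <<'E'
from h import *
from bench import ctrl
s=ctrl.state(); print(s["time"],s["ee_pos"],s["contact_force"],s["finger_gap"])
print(rel(s,[.46,-.22,.27],down(np.radians(8.6-90))))
E
```

```text
0.95 [ 0.43035071 -0.26590051  0.27091029] [ 0.96789013 -0.99047786  0.56639922] 0.030293525367459627
(array([ 0.0009,  0.0375, -0.0398]), array([ 1.82, -0.  ,  0.  ]))
```

send_rows:
  motion:
    - [[0,0.02,-0.02,1,0,0,1],[0,0.035,-0.037,1.8,0,0,1],[0,0.035,-0.037,1.8,0,0,1],[0,0.035,-0.037,1.8,0,0,1],[0,0.035,-0.037,1.8,0,0,1]]

```text
time: 1.45
ee_pos: [0.4571, -0.2256, 0.2708]
ee_rot: [-1.647, 1.57, -3.066]
contact_force: [-0.2, -0.6, 0.6]
finger_gap: 0.0007
```

```bash
python3 - <<'E'
from h import *
from bench import ctrl
c=ctrl.capture("wrist"); cv2.imwrite("pics/wrist1.png",c["img"]); np.savez("wrist1.npz",**c)
s=ctrl.state(); print(s["time"],s["ee_pos"],s["ee_rot"],s["contact_force"],s["finger_gap"])
W=cloud(c); x,y,z=W[...,0],W[...,1],W[...,2]
m=(abs(z-.055)<.004)&(x>.42)&(x<.66)&(y>-.4)&(y<-.04)
pts=W[m][:,:2].astype(np.float32); print("plate",len(pts),[np.round(a,4) for a in cv2.minAreaRect(pts)])
for lab,zc,cx,cy,r in (("b1",.077,.525,-.236,.03),("b2",.077,.534,-.302,.025),("cap",.09,.51,-.147,.045),("wing",.111,.51,-.147,.04)):
    m=(abs(z-zc)<.004)&(np.hypot(x-cx,y-cy)<r); p=W[m]
    if len(p)>3: print(lab,len(p),p.mean(0).round(4),p.min(0).round(3),p.max(0).round(3),[np.round(a,4) for a in cv2.minAreaRect(p[:,:2].astype(np.float32))])
E
```

```text
1.5 [ 0.45706766 -0.22577086  0.27083822] [-1.44551079  1.57054043 -2.86505929] [-0.47922845  0.39015546 -0.24522141] 0.0007638432980224646
plate 16589 [array([ 0.5209, -0.2137]), array([0.104 , 0.2644]), np.float64(8.677)]
b1 795 [ 0.5238 -0.2332  0.0768] [ 0.507 -0.25   0.073] [ 0.54  -0.217  0.08 ] [array([ 0.5238, -0.2335]), array([0.0331, 0.0321]), np.float64(8.8089)]
b2 275 [ 0.5332 -0.2968  0.0766] [ 0.523 -0.307  0.073] [ 0.543 -0.288  0.08 ] [array([ 0.5331, -0.2971]), array([0.0194, 0.0186]), np.float64(29.7275)]
cap 1731 [ 0.5114 -0.1449  0.0884] [ 0.481 -0.173  0.086] [ 0.539 -0.116  0.093] [array([ 0.5105, -0.1446]), array([0.0572, 0.0556]), np.float64(27.8234)]
wing 703 [ 0.5104 -0.1448  0.1112] [ 0.501 -0.173  0.107] [ 0.519 -0.116  0.114] [array([ 0.5107, -0.1445]), array([0.0113, 0.0573]), np.float64(8.7456)]
```

View pics/wrist1.png

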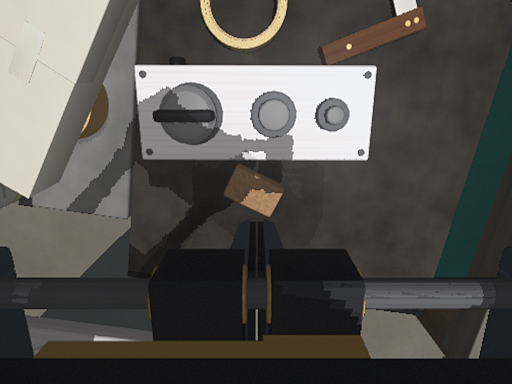

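The wrist view shows the box with the stop at (187,115), the large button at (273,115) and the small start button at (332,115). The sanding block is at (254,190) and the beam is at upper left. The measured plate is 104 x 264 mm with yaw 8.7°, and the positions agree with the given layout. Next I'll check the beam clearance and work out the move above the stop.

```bash
python3 - <<'E'
from h import *
from bench import ctrl
c=dict(np.load("wrist1.npz")); W=cloud(c); x,y,z=W[...,0],W[...,1],W[...,2]
u=np.arange(512)[None,:]+0*x; v=np.arange(384)[:,None]+0*x
m=(u<180)&(v<200)&(z>.07)&(np.hypot(x-.51,y+.145)>.04)
p=W[m]; print(len(p),p.min(0),p.max(0))
for xx in (.45,.5,.55,.6,.65): 
    q=p[abs(p[:,0]-xx)<.01]; 
    if len(q): print(xx,"ymin",q[:,1].min().round(3),"zmax",q[:,2].max().round(3))
s=ctrl.state(); print(rel(s,[.5105,-.1445,.135],down(np.radians(8.7-90))))
E
```

```text
17741 [ 0.39995243 -0.08513652  0.07001362] [0.61020209 0.04175774 0.1288408 ]
0.45 ymin -0.016 zmax 0.108
0.5 ymin -0.039 zmax 0.115
0.55 ymin -0.063 zmax 0.124
0.6 ymin -0.085 zmax 0.129
(array([ 0.1358,  0.0651, -0.0723]), array([-0.03,  0.  ,  0.01]))
```

send_rows:
  motion:
    - [[0,0.025,-0.028,0,0,0,1],[0,0.05,-0.056,0,0,0,1],[0.04,0.065,-0.072,0,0,0,1],[0.08,0.065,-0.072,0,0,0,1],[0.12,0.065,-0.072,0,0,0,1],[0.136,0.065,-0.072,0,0,0,1],[0.136,0.065,-0.072,0,0,0,1],[0.136,0.065,-0.072,0,0,0,1]]

```text
time: 2.3
ee_pos: [0.511, -0.1448, 0.1355]
ee_rot: [0.88, 1.571, -0.54]
contact_force: [-0.4, 0.2, 1.0]
finger_gap: 0.0001
```

```bash
python3 - <<'E'
from h import *
from bench import ctrl
c=ctrl.capture("wrist"); cv2.imwrite("pics/wrist2.png",c["img"])
c=ctrl.capture("side"); cv2.imwrite("pics/side2.png",cv2.resize(c["img"][120:270,150:350],None,fx=3.7,fy=3.7))
s=ctrl.state(); print(s["time"],s["ee_pos"],s["contact_force"],s["finger_gap"])
print(rel(s,[.5105,-.1445,.103],down(np.radians(8.7-90))))
E
```

```text
2.4 [ 0.51158526 -0.14472018  0.13625095] [0.17196254 0.09984785 0.25333315] 0.00033423868272388453
(array([ 0.0332, -0.0011, -0.0004]), array([-0.02,  0.06, -0.11]))
```

View pics/wrist2.png

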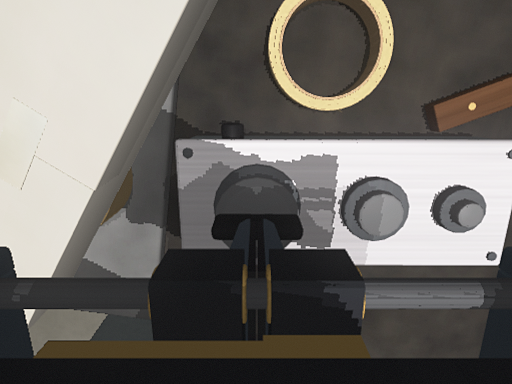

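View pics/side2.png

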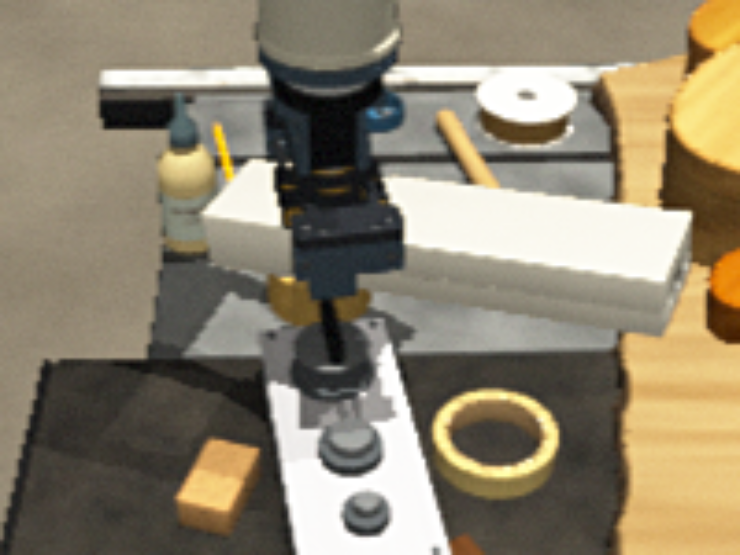

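The fingers are centred over the wing, at (258,225) in the wrist view. I'll press down in stages.

send_rows:
  motion:
    - [[0.016,-0.001,0,0,0,0,1],[0.02,-0.001,0,0,0,0,1],[0.022,-0.001,0,0,0,0,1],[0.024,-0.001,0,0,0,0,1],[0.026,-0.001,0,0,0,0,1],[0.028,-0.001,0,0,0,0,1],[0.028,-0.001,0,0,0,0,1]]

```text
time: 3.1
ee_pos: [0.5103, -0.1443, 0.1072]
ee_rot: [1.006, 1.57, -0.412]
contact_force: [-0.2, -0.7, 3.8]
finger_gap: 0.0004
```

send_rows:
  motion:
    - [[0.0015,0,0,0,0,0,1],[0.003,0,0,0,0,0,1],[0.004,0,0,0,0,0,1],[0.0045,0,0,0,0,0,1],[0.0045,0,0,0,0,0,1]]

```text
time: 3.6
ee_pos: [0.5102, -0.1444, 0.1027]
ee_rot: [0.961, 1.57, -0.458]
contact_force: [0.3, -0.4, 6.3]
finger_gap: 0.0006
```

send_rows:
  motion:
    - [[0.0004,0,0,0,0,0,1],[0.0008,0,0,0,0,0,1],[0.0008,0,0,0,0,0,1]]

```text
time: 3.9
ee_pos: [0.5104, -0.1444, 0.1025]
ee_rot: [1.014, 1.569, -0.405]
contact_force: [-2.3, 0.5, 17.3]
finger_gap: 0.0004
```

The force jumped to 17 N, so the head is on its bottom stop and under the 30 N limit. Now I'll lift clear.

send_rows:
  motion:
    - [[-0.004,0,0,0,0,0,1],[-0.02,0,0,0,0,0,1],[-0.045,0,0,0,0,0,1],[-0.06,-0.02,0,0,0,0,1],[-0.06,-0.05,0,0,0,0,1],[-0.06,-0.06,0,0,0,0,1],[-0.06,-0.06,0,0,0,0,1]]

```text
time: 4.6
ee_pos: [0.4495, -0.1532, 0.1616]
ee_rot: [-2.174, 1.57, 2.69]
contact_force: [0.5, -0.2, 0.2]
finger_gap: 0.0004
```

```bash
python3 - <<'E'
from h import *
from bench import ctrl
c=ctrl.capture("wrist"); cv2.imwrite("pics/wrist3.png",c["img"]); W=cloud(c); x,y,z=W[...,0],W[...,1],W[...,2]
s=ctrl.state(); print(s["time"],s["ee_pos"],s["contact_force"],s["finger_gap"])
for lab,zc,w,cx,cy,r in (("b1",.077,.004,.5239,-.2335,.03),("cap",.084,.006,.51,-.145,.035),("wing",.108,.009,.51,-.145,.04)):
    m=(abs(z-zc)<w)&(np.hypot(x-cx,y-cy)<r); p=W[m]
    if len(p)>3: print(lab,len(p),np.median(p,0).round(4),np.percentile(p[:,2],[5,50,95]).round(4),[np.round(a,4) for a in cv2.minAreaRect(p[:,:2].astype(np.float32))])
a=np.radians(8.7); ex=np.array([np.cos(a),np.sin(a),0]); ey=np.array([-np.sin(a),np.cos(a),0]); S=np.array([.5104,-.1445,0])
# approach: tool face at 16mm, wing half 5.5 -> centre 21.5 +8 clear
P=S-ex*.032+ey*.020+[0,0,.094]; print(P,rel(s,P,down(a-np.pi/2)))
E
```

```text
4.65 [ 0.45066622 -0.15336626  0.16164084] [0.24885052 0.41471584 0.52374428] 0.00027641152644908886
b1 1595 [ 0.5239 -0.2321  0.0769] [0.075  0.0769 0.0781] [array([ 0.5235, -0.2325]), array([0.0326, 0.033 ]), np.float64(81.0164)]
cap 3483 [ 0.5175 -0.1439  0.0813] [0.0785 0.0813 0.0828] [array([ 0.5105, -0.1445]), array([0.0581, 0.0568]), np.float64(9.2563)]
wing 1431 [ 0.5105 -0.1442  0.1042] [0.1017 0.1042 0.1057] [array([ 0.5104, -0.1444]), array([0.0114, 0.0575]), np.float64(8.6124)]
[ 0.47574298 -0.12957047  0.094     ] (array([ 0.0676,  0.0284, -0.0197]), array([-0.03, -0.  , -0.01]))
```

View pics/wrist3.png

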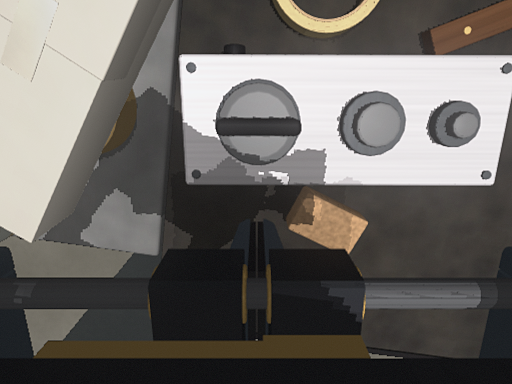

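Now the wing top is at z = 0.104 with the fingers away, so the head is latched. Next I'll come down beside the wing's left end, on the robot side.

send_rows:
  motion:
    - [[0,0.015,-0.02,0,0,0,1],[0.02,0.027,-0.02,0,0,0,1],[0.05,0.027,-0.02,0,0,0,1],[0.0675,0.027,-0.02,0,0,0,1],[0.0675,0.028,-0.02,0,0,0,1],[0.0675,0.028,-0.02,0,0,0,1]]

```text
time: 5.25
ee_pos: [0.4761, -0.1292, 0.0942]
ee_rot: [-2.344, 1.571, 2.521]
contact_force: [0.2, 0.1, 0.2]
finger_gap: 0.0002
```

```bash
cat > tw.py <<'E'
from h import *
from bench import ctrl
import sys
a=np.radians(8.7); S=np.array([.5104,-.1445,0.094])
def pose(th,d=.0215):
    Q=Ro.from_euler('z',-th).as_matrix()
    ex=np.array([np.cos(a),np.sin(a),0]); ey=np.array([-np.sin(a),np.cos(a),0])
    return S+Q@(-ex*d+ey*.020), Q@down(a-np.pi/2)
E
python3 - <<'E'
from tw import *
c=ctrl.capture("wrist"); cv2.imwrite("pics/wrist4.png",c["img"])
s=ctrl.state(); print(s["time"],s["ee_pos"],s["contact_force"])
for t in (0,5,10,15,20,25,30): print(t,*rel(s,*pose(np.radians(t))))
E
```

```text
5.3 [ 0.47620591 -0.12937883  0.09468284] [-0.19695044 -0.02905564  0.02928669]
0 [0.0007 0.01   0.0001] [ 0.02  0.02 -0.04]
5 [ 0.0007  0.0118 -0.0017] [ 5.02  0.02 -0.05]
10 [ 0.0007  0.0138 -0.0033] [10.02  0.02 -0.05]
15 [ 0.0007  0.0159 -0.0048] [15.02  0.02 -0.05]
20 [ 0.0007  0.0182 -0.006 ] [ 2.002e+01  1.000e-02 -5.000e-02]
25 [ 0.0007  0.0205 -0.0071] [ 2.502e+01  1.000e-02 -5.000e-02]
30 [ 0.0007  0.0229 -0.0079] [ 3.002e+01  1.000e-02 -5.000e-02]
```

View pics/wrist4.png

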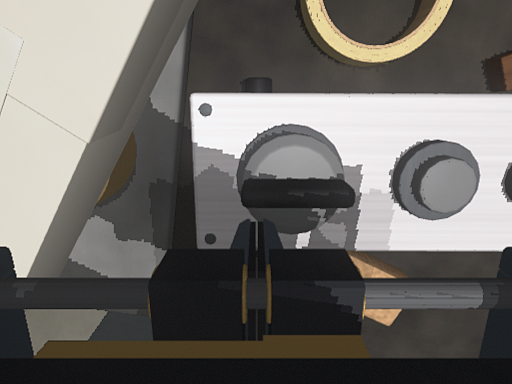

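The fingertips sit just on the robot side of the wing's left end, at (258,225). I'll start the clockwise push.

send_rows:
  motion:
    - [[0,0.007,0,0,0,0,1],[0,0.01,0,0,0,0,1],[0,0.0118,-0.0017,5,0,0,1],[0,0.0138,-0.0033,10,0,0,1],[0,0.0159,-0.0048,15,0,0,1],[0,0.0182,-0.006,20,0,0,1],[0,0.0205,-0.0071,25,0,0,1],[0,0.0205,-0.0071,25,0,0,1]]

```text
time: 6.1
ee_pos: [0.4947, -0.119, 0.0946]
ee_rot: [1.507, 1.57, -0.35]
contact_force: [-2.7, 0.8, 1.9]
finger_gap: 0.0005
```

```bash
python3 - <<'E'
from tw import *
c=ctrl.capture("wrist"); cv2.imwrite("pics/wrist5.png",c["img"])
s=ctrl.state(); print(s["time"],s["ee_pos"],s["contact_force"])
W=cloud(c); z=W[...,2]; m=(z>.098)&(z<.109)&(np.hypot(W[...,0]-.5104,W[...,1]+.1445)<.035); p=W[m]
print(len(p),np.median(p,0),cv2.minAreaRect(p[:,:2].astype(np.float32)))
for t in (20,30,35,40,44,46): print(t,*rel(s,*pose(np.radians(t))))
E
```

```text
6.15 [ 0.49457621 -0.11905273  0.09448653] [-2.57072618  2.11823176  0.6003617 ]
2635 [ 0.5113723  -0.141905    0.10411961] ((0.5098879933357239, -0.14336246252059937), (0.058562278747558594, 0.013839961029589176), 72.14402770996094)
20 [ 0.0005 -0.0008  0.0019] [-4.88  0.   -0.02]
30 [ 0.0005  0.0027 -0.0018] [ 5.12  0.   -0.02]
35 [ 0.0005  0.0046 -0.0034] [10.12 -0.   -0.02]
40 [ 0.0005  0.0067 -0.0049] [15.12 -0.   -0.02]
44 [ 0.0005  0.0085 -0.0059] [19.12 -0.   -0.02]
46 [ 0.0005  0.0094 -0.0064] [ 2.112e+01 -0.000e+00 -2.000e-02]
```

View pics/wrist5.png

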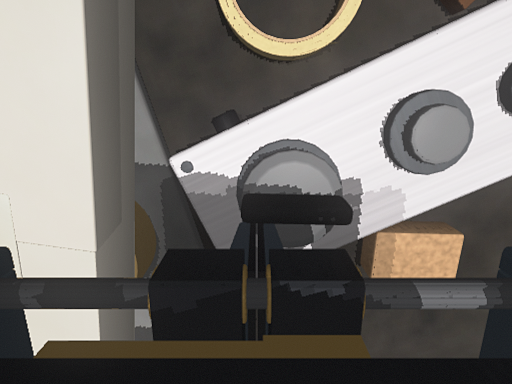

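The wing has followed to about 26° with the top still at 0.104 m, so the head is still latched. I'll continue past the release angle.

send_rows:
  motion:
    - [[0,0.0027,-0.0018,5,0,0,1],[0,0.0046,-0.0034,10,0,0,1],[0,0.0067,-0.0049,15,0,0,1],[0,0.008,-0.0056,18,0,0,1],[0,0.008,-0.0056,18,0,0,1]]

```text
time: 6.65
ee_pos: [0.5035, -0.1157, 0.0943]
ee_rot: [-1.842, 1.57, 2.273]
contact_force: [-3.6, 3.5, 3.3]
finger_gap: 0.0004
```

```bash
python3 - <<'E'
from tw import *
c=ctrl.capture("wrist"); cv2.imwrite("pics/wrist6.png",c["img"])
s=ctrl.state(); print(s["time"],s["ee_pos"],s["contact_force"])
W=cloud(c); z=W[...,2]; m=(z>.098)&(z<.12)&(np.hypot(W[...,0]-.5104,W[...,1]+.1445)<.035); p=W[m]
print(len(p),np.median(p,0),cv2.minAreaRect(p[:,:2].astype(np.float32)))
for t in (38,32,26,20,14,8,2): print(t,*rel(s,*pose(np.radians(t))))
print(0,*rel(s,*pose(0,.04)))
E
```

```text
6.7 [ 0.50338321 -0.1156943   0.09429586] [-3.88628958  3.4978665   3.45904997]
3162 [ 0.51390925 -0.14031896  0.1067798 ] ((0.5099325180053711, -0.14275765419006348), (0.05978226661682129, 0.01476858090609312), 53.92268753051758)
38 [ 0.0003 -0.0011  0.0018] [-4.84 -0.01  0.04]
32 [ 0.0003 -0.0029  0.0043] [-1.084e+01 -1.000e-02  4.000e-02]
26 [ 0.0003 -0.0044  0.007 ] [-1.684e+01 -1.000e-02  4.000e-02]
20 [ 0.0003 -0.0056  0.0098] [-2.284e+01 -1.000e-02  4.000e-02]
14 [ 0.0003 -0.0065  0.0128] [-2.884e+01 -2.000e-02  3.000e-02]
8 [ 0.0003 -0.0071  0.0158] [-3.484e+01 -2.000e-02  3.000e-02]
2 [ 0.0003 -0.0074  0.0188] [-4.084e+01 -2.000e-02  3.000e-02]
0 [ 0.0003 -0.021   0.0324] [-4.284e+01 -2.000e-02  3.000e-02]
```

View pics/wrist6.png

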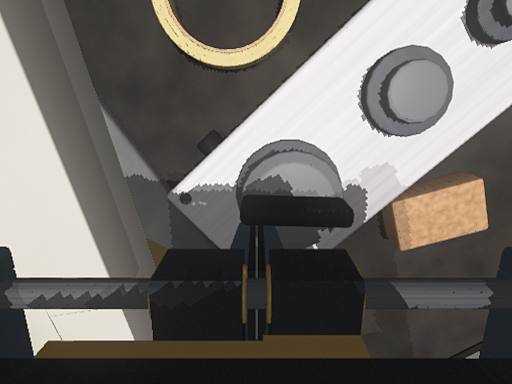

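The twist is about 45°, past release. Friction on the fingers is holding the head partway up, with the wing top at 0.107 m. I'll back straight off the wing so that it can spring out and turn back.

send_rows:
  motion:
    - [[0,-0.03,0,0,0,0,1],[0,-0.045,0,0,0,0,1],[0,-0.045,0,0,0,0,1],[-0.03,-0.045,0,0,0,0,1],[-0.075,-0.045,0,0,0,0,1],[-0.09,-0.045,0,-8,0,0,1],[-0.09,-0.045,0,-16,0,0,1],[-0.09,-0.045,0,-24,0,0,1]]

```text
time: 7.5
ee_pos: [0.468, -0.0914, 0.1853]
ee_rot: [1.416, 1.567, -0.326]
contact_force: [0.1, 0.6, 0.0]
finger_gap: 0.0003
```

```bash
python3 - <<'E'
from tw import *
c=ctrl.capture("wrist"); cv2.imwrite("pics/wrist7.png",c["img"])
s=ctrl.state(); print(s["time"],s["ee_pos"],s["contact_force"])
W=cloud(c); z=W[...,2]; m=(z>.098)&(z<.12)&(np.hypot(W[...,0]-.5104,W[...,1]+.1445)<.035); p=W[m]
print(len(p),np.median(p,0),cv2.minAreaRect(p[:,:2].astype(np.float32)))
print(rel(s,[.5237,-.2332,.17],down(a-np.pi/2)))
E
```

```text
7.55 [ 0.46777814 -0.09129749  0.18493692] [ 0.8716637  -0.19098728  0.49962753]
1324 [ 0.51130316 -0.14389008  0.11132445] ((0.5103392004966736, -0.14421330392360687), (0.012014658190310001, 0.057812340557575226), 8.536792755126953)
(array([0.0152, 0.0781, 0.131 ]), array([-17.99,   0.04,  -0.13]))
```

View pics/wrist7.png

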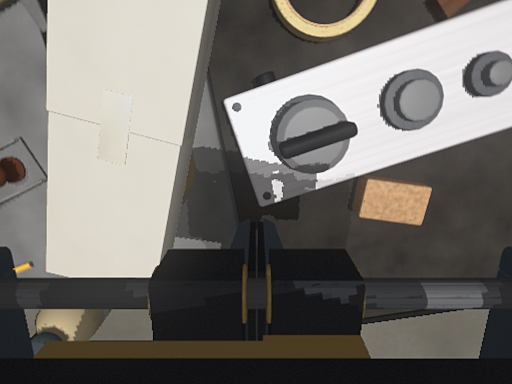

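The head is back out, with its top at 0.111 m as in the first look, and the wing has turned back to rest. Now I'll go to the large button.

send_rows:
  motion:
    - [[0,0.02,0.035,-5,0,0,1],[0,0.04,0.07,-10,0,0,1],[0,0.06,0.105,-15,0,0,1],[0.01,0.078,0.131,-18,0,0,1],[0.04,0.078,0.131,-18,0,0,1],[0.08,0.078,0.131,-18,0,0,1],[0.09,0.078,0.131,-18,0,0,1],[0.09,0.078,0.131,-18,0,0,1]]

```text
time: 8.35
ee_pos: [0.5194, -0.2333, 0.0932]
ee_rot: [-2.238, 1.568, 2.608]
contact_force: [-0.5, -0.5, 0.2]
finger_gap: 0.0007
```

```bash
python3 - <<'E'
from tw import *
c=ctrl.capture("wrist"); cv2.imwrite("pics/wrist8.png",c["img"])
s=ctrl.state(); print(s["time"],s["ee_pos"],s["contact_force"])
print(rel(s,[.5237,-.2332,.072],down(a-np.pi/2)))
E
```

```text
8.4 [ 0.52021525 -0.23367554  0.09465589] [-0.45217693  0.06631791  0.29945291]
(array([ 0.0227,  0.0035, -0.    ]), array([-1.01, -0.  ,  0.01]))
```

View pics/wrist8.png

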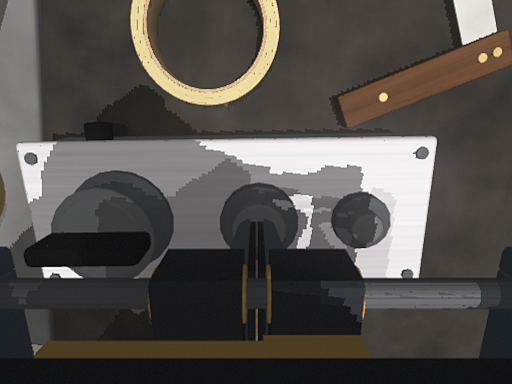

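The fingertips are right above the large button at (258,215), and the start button at (360,220) is well clear. I'll press now.

send_rows:
  motion:
    - [[0.005,0.0035,0,-1,0,0,1],[0.012,0.0035,0,-1,0,0,1],[0.016,0.0035,0,-1,0,0,1],[0.018,0.0035,0,-1,0,0,1],[0.0195,0.0035,0,-1,0,0,1],[0.021,0.0035,0,-1,0,0,1],[0.0215,0.0035,0,-1,0,0,1]]

```text
time: 9.1
ee_pos: [0.5234, -0.233, 0.0727]
ee_rot: [1.409, 1.571, -0.009]
contact_force: [0.4, 1.8, 3.6]
finger_gap: 0.0007
```

send_rows:
  motion:
    - [[0.0006,0,0,0,0,0,1],[0.0012,0,0,0,0,0,1],[0.0016,0,0,0,0,0,1],[0.0016,0,0,0,0,0,1]]

```text
time: 9.5
ee_pos: [0.5234, -0.233, 0.0713]
ee_rot: [1.248, 1.57, -0.171]
contact_force: [-0.9, 2.9, 7.8]
finger_gap: 0.0004
```

send_rows:
  motion:
    - [[0.0004,0,0,0,0,0,1],[0.0004,0,0,0,0,0,1]]

```text
time: 9.7
ee_pos: [0.5234, -0.233, 0.0712]
ee_rot: [1.062, 1.57, -0.357]
contact_force: [-0.9, 3.8, 13.2]
finger_gap: 0.0001
```

The button is at its bottom stop: 13 N, with the tip at 0.0712 m. I'll release and move clear.

send_rows:
  motion:
    - [[-0.004,0,0,0,0,0,1],[-0.02,0,0,0,0,0,1],[-0.06,0,0,0,0,0,1],[-0.1,0,0,0,0,0,1],[-0.13,-0.02,0,0,0,0,1],[-0.13,-0.05,0,0,0,0,1],[-0.13,-0.06,0,0,0,0,1],[-0.13,-0.06,0,0,0,0,1]]

```text
time: 10.5
ee_pos: [0.4628, -0.2422, 0.2005]
ee_rot: [-2.085, 1.57, 2.778]
contact_force: [0.9, -0.1, -1.0]
finger_gap: 0.0008
```

```bash
python3 - <<'E'
from tw import *
c=ctrl.capture("wrist"); cv2.imwrite("pics/wrist9.png",c["img"])
s=ctrl.state(); print(s["time"],s["ee_pos"],s["contact_force"])
W=cloud(c); x,y,z=W[...,0],W[...,1],W[...,2]
for lab,zc,w,cx,cy,r in (("b1",.074,.006,.5239,-.2335,.012),("b2",.074,.006,.533,-.297,.007),("wing",.108,.009,.5104,-.1445,.035)):
    m=(abs(z-zc)<w)&(np.hypot(x-cx,y-cy)<r); p=W[m]
    print(lab,len(p),np.median(p,0).round(4),cv2.minAreaRect(p[:,:2].astype(np.float32))[2])
c=ctrl.capture("side"); cv2.imwrite("pics/side9.png",c["img"])
E
```

```text
10.55 [ 0.46380052 -0.24222285  0.20037043] [ 0.63617308  0.00640225 -0.10620071]
b1 630 [ 0.524  -0.2336  0.077 ] 8.640631675720215
b2 213 [ 0.5331 -0.2972  0.077 ] 8.024894714355469
wing 1176 [ 0.5111 -0.146   0.1113] 8.858591079711914
```

View pics/wrist9.png

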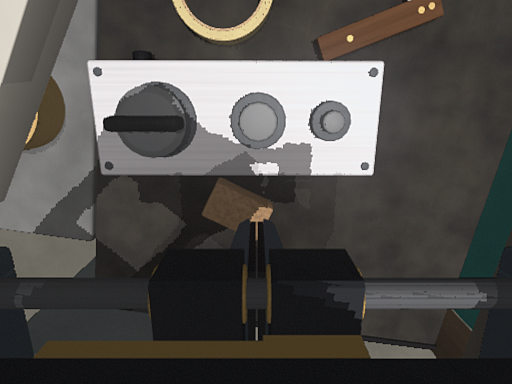

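View pics/side9.png

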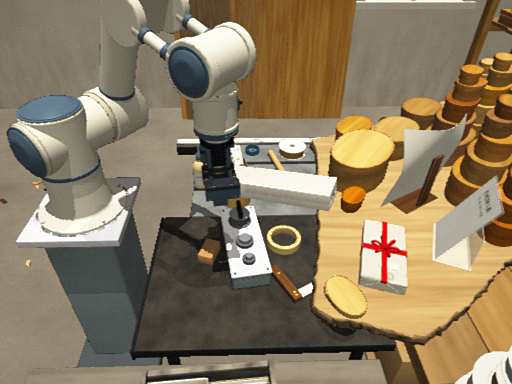

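The last pictures show the stop out and straight at (155,120) in the wrist view. Both buttons are out at 0.077 m, at (258,120) and (330,120), and the block, tape and square look unmoved. The robot is clear at z = 0.20, so I'm handing in.

```bash
python3 -c "
from bench import ctrl
print(ctrl.job_done())"
```

```text
the job is handed in; nothing more can be done
None
```

I pressed the mushroom stop until it latched, twisted it free, let it turn back, then pressed and released the large re-arm button. I handed the job in at about 10.6 s of the 48 s allowed; it reports no verdict.

- **Latching:** I pressed the head straight down to its bottom stop, reading at most 17 N. After I lifted off, the wing top stayed at 0.104 m with nothing touching it, so it was latched.
- **Twisting free:** I pushed the wing's left end clockwise to about 45°. At about 26° the wing top was still at 0.104 m. At 45° finger friction held the head only partly up, at 0.107 m. It sprang fully out and turned back as soon as I backed off.
- **Re-arming:** I pressed the large button to its bottom stop, reading about 13 N, and released it.

**Last checks:**
- The wing top read 0.1113 m, the same as in my first wrist view and within 1 mm of the nominal 0.112 m.
- The wing was turned back to within about 0.2° of the box's long side.
- Both button tops were at 0.077 m, which is fully out, and I never touched the start button.
- In the last pictures the sanding block, tape and try square looked unmoved. The arm stood clear at z = 0.20 m, and the force reading was down to noise.
- I did not measure the tools on the left half again, but the arm did not go near them.

My first side and scene camera readings of the stop differed by up to 9 mm. I used the wrist camera instead, which matched the given box size and layout.

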